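# Weigh two seed canisters and store the heavier one

## Task

Put the two seed canisters on opposite pans of the balance, gently (never more than 20 N on it), let go and see which is the heavier. Take the heavier one straight from its sunken pan, stand it in the round well of the open seed tin and push it down past the felt brake until it bottoms out hard, leaning on it with about 15 to 20 N for half a second (under 13 N is not home, over 25 N dents the tin), then let go. Leave the lighter one standing on its pan and everything else where it is.

Things in the scene. Friction and masses are not known exactly. Their poses are not given: they have to be found in the camera images.
- can_yellow: sealed round aluminium seed canister with a yellow lid, 50 mm in diameter, 100 mm tall, flat top, foot tapered to 40 mm over the lowest 8 mm; weighs somewhere between 150 and 480 g, which cannot be seen; origin at the centre of its underside, z up
- can_blue: sealed round aluminium seed canister with a blue lid, 50 mm in diameter, 100 mm tall, flat top, foot tapered to 40 mm over the lowest 8 mm; weighs somewhere between 150 and 480 g, which cannot be seen; origin at the centre of its underside, z up
- balance: equal-arm trade balance, dark green base 90 x 170 mm fixed to the bench, brass beam, two level pans 240 mm apart between centres along its y axis (left pan at +y); origin at the centre of its underside. The pans move freely (a 2 g difference shows, within some seconds). A short pointer in the middle stands 101 mm above the bench
- pan_left_top (a point): centre of the upper face of the pan on the left of the balance (robot's left at yaw 0): flat steel disc, 110 mm in diameter, 4 mm thick, stays level; 70 mm above the bench when the balance is level; yields under a canister down to its end stop, and gives about 1 mm per 4 N on its rubber cushion
- pan_right_top (a point): centre of the upper face of the pan on the right of the balance (robot's right at yaw 0): flat steel disc, 110 mm in diameter, 4 mm thick, stays level; 70 mm above the bench when the balance is level; yields under a canister down to its end stop, and gives about 1 mm per 4 N on its rubber cushion
- pan_left (a joint): height of the left pan: 0 = level with the other, positive when sunk, from -0.010 m to +0.010 m (end stops); as one pan sinks the other rises by the same amount
- pan_right (a joint): height of the right pan: 0 = level with the other, positive when sunk, from -0.010 m to +0.010 m (end stops); as one pan sinks the other rises by the same amount
- tin: grey-green metal seed tin, 100 x 100 x 75 mm, fixed to the bench; round brass button on its front (-x) face (not needed, the tin is open); lid hinged on its +y side, leaning outwards, up to 105 mm high and 50 to 145 mm beside the centre; round well 53 mm wide in the middle of its top; origin at the centre of its underside
- tin_well (a point): centre of the well's mouth, level with the tin's flat top, z up. A felt brake lies 21 mm below the mouth: a push of about 8 N slides it down (a canister's weight does not) and it stays there. A rubber-faced stop (about 8 N/mm) ends the travel 29 to 61 mm below the mouth, at a hidden depth that differs every time: feel the force rise past 8 N. At home the can stands 39 to 71 mm above the tin
- pot_big: upturned terracotta pot, 110 mm wide at the rim, 100 mm tall; origin under its centre; leave alone
- pot_small: upturned terracotta pot, 80 mm wide at the rim, 75 mm tall; origin under its centre; leave alone
- widger: flat stainless widger, about 225 x 18 x 5 mm, lying along its x axis; origin under the middle of its handle; leave alone
- scoop: lime-green plastic scoop, about 190 x 60 x 35 mm, lying along its x axis; origin under its middle; leave alone
- cloche: glass cloche, 150 mm wide, 172 mm tall with its knob; origin under its centre; leave alone

How it is judged:
By the outcome, as a careful person would: the job done as asked, in the order asked, and still so for the second after the job is handed in, with the robot touching nothing.
It also fails if it takes over 67 s, if anything falls off the work surface, if the arm or the gripper's body presses on something with over 40 N, if the wrist force passes 120 N, or if a joint passes its speed limit or range.

## Robot

A 6-joint arm with a two-finger parallel gripper is mounted at the origin on the work surface. World frame = base frame: x ahead of the robot, y to its left, z up, the work surface at z = 0. Lengths are in m, angles in rad, forces in N, time in s.
With the tool pointing down it reaches from about 0.375 to 0.975 m from the base axis. Payload 3.8 kg.
Tool frame: the origin (TCP) lies midway between the tips of the shut fingers; the grasp point (between the pads) lies 19 mm behind it; z points along the fingers, y is the line along which they close (so a half turn about z gives the same grasp; the last joint's range is limited). The gripper opens to 85 mm and grips with 20 to 120 N. Pads are 22 mm wide; open, the fingers measure 114 mm over their backs; the gripper's body (76 mm by 85 mm) begins 54 mm behind the grasp point. The pads swing forward as they close: fully open they stand 13 mm farther back than shut.
Start: joints at [-1.165, 0.264, 1.604, -0, 1.274, -0.037], TCP at [0.289, -0.61, 0.231] pointing down, gripper open.
Joint ranges: [-2.63, 2.63], [-0.94, 2.18], [0.31, 2.57], [-1.31, 4.45], [0, 2.66], [-2.55, 2.55]. Speed limits (rad/s): [2.57, 2.57, 3.14, 3.14, 3.14, 3.14].

## Interface

Orientations are given as a rotation vector (axis times angle).
In Python, from workcell import status, read_camera, workorder, masks_of gives the robot as it stands.
- The arm moves only by the tool drive_tool, never from a script. Its argument "rows" is a list of rows, each a list of 7 numbers: the turn, a rotation vector about the tool's x, y, z in degrees, then the shift along the tool's x, y, z in m, then the opening, from 0 (shut) to 1 (fully open). In form: [[ax, ay, az, tx, ty, tz, claw], ...]. A call has 1 to 8 rows; each row shifts and turns the commanded pose from where the row before left it, along the tool's axes as they then stand; what a row does not reach is not made up. A row lasts 1/12 s, in which the tool goes at most 41.7 mm and 7.16 degrees, less where a joint would pass 70% of its speed; a pose out of reach is approached as far as the arm can. A call is refused whole if a number of a shift passes 0.0417 or a number of a turn 7.16, either way. A call with a gripper value outside its range is refused whole. The fingers move at their own pace and stop on an object; "force" is the grip in N (left out, the last holds). Time passes only in rows, so rows that do not move let the fingers close. It gives the time, the measured TCP pose, the force, the opening and the grip force at its end, in the units of the state.
- status.read_state(): the state, without advancing time (a new reading comes with each control period).
- read_camera(name): name is "scene" or "top" or "wrist"; returns a dict with "color" (480x640x3 uint8, red, green, blue), "intrinsics" (3x3 intrinsics, pixels), "world_from_camera" (4x4, takes a point from camera to world coordinates); the wrist camera has in their place "mount" (4x4, takes a point from camera to tool coordinates, whose origin is the TCP and whose axes are the flange's). Camera axes: x right, y up, looking along -z (the intrinsics and any distortion apply to the point x, -y, -z); pixel columns grow to the right and rows downward; lengths in m; the calibration is good to about 2 mm. The wrist camera is an equidistant fisheye: a pixel r from the principal point sees the ray r / f radians off the axis. A picture is of the moment at which its call begins: read the wrist's pose just before it. There is no depth.
- workorder.finish_job(): hands the job in; it is judged then, once.
Trained networks look in a picture, given as the dict that the camera call returned (one of the last four; its "shot" number tells which), for a name from the list of things; names that differ only in an ending like _2 or _b are one class to them, and where a whole thing is asked for, a point or a joint stands for the part that bears it (a point fixed in the world has none). Each returns a list of dicts, best first, with "score" (0 to 1); they miss things now and then, are a little off and sometimes report something else, mostly with a low value. They report only what shows in the picture. A call takes as long as a camera call.
- masks_of(picture, name): "mask" (480x640 bool, what is visible of it) and "bbox" ([left, top, right, bottom] in pixels, round what is visible of it).
The state is a dict: "time": time; "q": joint angles; "joint_vel": joint speeds; "joint_torque": joint torques, N m; "tool_pos": TCP position; "tcp_rot": TCP orientation; "wrist_force": force on the tool from outside, world axes, zero at the start; "torque": the same for the moment, N m; "width": opening from 0.0 (shut) to 1.0 (fully open); "grip_force": force on a finger pad.
Only numpy, scipy, OpenCV 4.12 (cv2) and the standard library are available. Lean on these libraries where they do the work, as an engineer would, in place of code of your own. Each camera call takes 0.05 s, during which the arm holds its last target. There are 200 camera calls.

## Working session

There is one attempt and no reset: what is moved stays moved. The work goes in short steps, Python scripts to look and compute and a tool call to move; the robot and the scene stay as the last step left them, time stands still between calls to the robot, and variables do not carry over. Pictures are saved under pics/ and viewed, at most 10 in all, crops included, and the job is handed in when it is done.

Besides the shell and the picture viewer there is one more tool, called after "Request:" by a JSON object that holds its "fn" and its "kwargs", one argument or row to a line. drive_tool: Moves the arm, as the interface text tells. Its arguments: {"type":"object","properties":{"rows":{"type":"array"},"force":{"type":"number"}},"required":["rows"]}

```bash
mkdir -p pics
cat > h.py <<'E'
import numpy as np, cv2
from scipy.spatial.transform import Rotation as R
from workcell import status, read_camera, workorder, masks_of
def ray(pic,px):
    K=pic["intrinsics"];T=np.array(pic["world_from_camera"])
    x=(px[0]-K[0][2])/K[0][0];y=(px[1]-K[1][2])/K[1][1]
    return T[:3,3],T[:3,:3]@np.array([x,-y,-1.0])
def atz(pic,px,z):
    o,d=ray(pic,px);return o+d*(z-o[2])/d[2]
def proj(pic,P):
    K=np.array(pic["intrinsics"]);T=np.linalg.inv(np.array(pic["world_from_camera"]))
    c=(T[:3,:3]@np.asarray(P,float).T).T+T[:3,3];v=np.stack([c[:,0],-c[:,1],-c[:,2]],1)
    u=(K@v.T).T;return u[:,:2]/u[:,2:]
E
python3 - <<'E'
from h import *
names=["can_yellow","can_blue","balance","pan_left_top","pan_right_top","tin","pot_big","pot_small","widger","scoop","cloche"]
s=status.read_state();print(s)
for c in["top","scene"]:
    p=read_camera(c);cv2.imwrite(f"pics/{c}0.png",p["color"][:,:,::-1]);print(c,p.keys(),np.round(p["world_from_camera"],3).tolist(),np.round(p["intrinsics"],1).tolist())
    np.save(f"{c}0.npy",p,allow_pickle=True)
    for n in names:
        for m in masks_of(p,n)[:2]:
            M=m["mask"];yy,xx=np.nonzero(M);print(c,n,round(m["score"],2),m["bbox"],"cen",xx.mean().round(1),yy.mean().round(1),len(xx))
            if c=="top": print("   z0",atz(p,(xx.mean(),yy.mean()),0).round(3))
E
```

```text
{'time': 0.0, 'q': array([-1.16489509e+00,  2.64795782e-01,  1.60537219e+00,  6.62896476e-06,
        1.27369612e+00, -3.69192729e-02]), 'joint_vel': array([-0.00048138,  0.00022277, -0.00093275, -0.00106377,  0.00177504,
       -0.00041053]), 'joint_torque': array([ 1.30152605e-05, -5.15116417e+01, -3.67315793e+01, -2.05498659e-04,
        1.28521599e-02,  2.37003871e-05]), 'tool_pos': array([ 0.28893083, -0.60922878,  0.22993428]), 'tcp_rot': array([-3.06272344e+00, -6.89417946e-01,  6.44289823e-04]), 'wrist_force': array([ 0.15413951, -0.32640361,  0.9637187 ]), 'torque': array([-0.00496554, -0.00148801, -0.00891364]), 'grip_force': 0.0, 'width': 1.0020142041444715}
top dict_keys(['color', 'intrinsics', 'world_from_camera', 'shot']) [[0.004, 0.994, -0.109, 0.445], [-1.0, 0.004, -0.003, -0.023], [-0.002, 0.109, 0.994, 1.226], [0.0, 0.0, 0.0, 1.0]] [[554.5, 0.0, 315.5], [0.0, 554.5, 240.2], [0.0, 0.0, 1.0]]
top can_yellow 0.95 [402.7, 301.5, 434.5, 326.0] cen 417.6 313.9 647
   z0 [ 0.418 -0.244  0.   ]
top can_blue 0.93 [249.7, 289.7, 276.5, 312.4] cen 263.3 299.2 562
   z0 [0.449 
[... 1836 characters left out ...]
968
scene pan_left_top 0.68 [308.3, 242.1, 356.9, 286.8] cen 329.2 263.5 1861
scene pan_left_top 0.3 [302.8, 243.5, 355.5, 286.0] cen 328.7 263.6 1813
scene pan_right_top 0.58 [207.7, 207.4, 257.2, 245.5] cen 231.0 223.8 1491
scene tin 0.81 [408.5, 256.7, 530.0, 342.5] cen 465.4 301.4 5524
scene pot_big 0.87 [334.8, 349.5, 389.9, 410.9] cen 362.4 379.6 2811
scene pot_small 0.78 [433.2, 351.0, 480.1, 397.1] cen 455.9 374.2 1615
scene widger 0.56 [342.0, 160.0, 388.8, 223.3] cen 361.8 192.7 469
scene widger 0.44 [305.8, 241.1, 357.5, 287.9] cen 328.6 263.3 1875
scene scoop 0.78 [163.5, 122.3, 228.5, 170.3] cen 192.8 147.9 1002
scene cloche 0.77 [101.3, 173.8, 185.3, 249.7] cen 141.4 211.3 4467
```

View pics/top0.png

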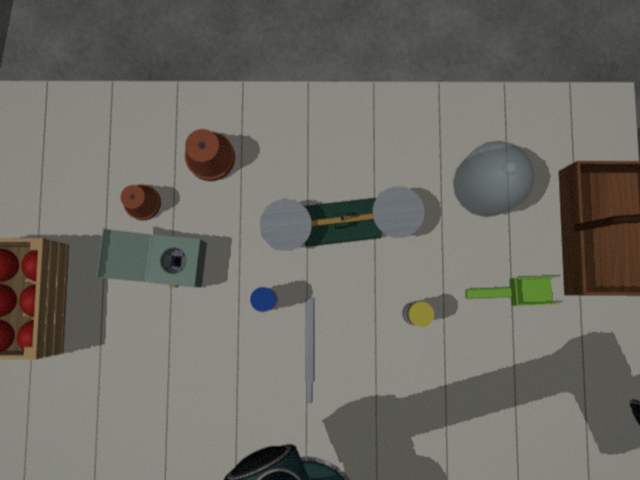

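View pics/scene0.png

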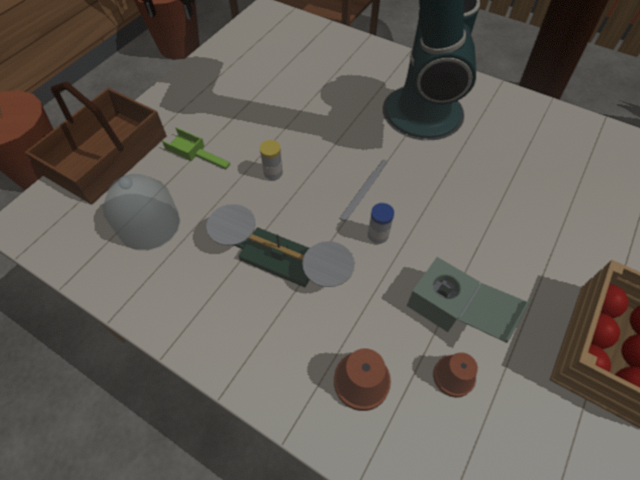

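The top view shows the yellow lid at (420,314), the blue lid at (263,299), pans at (285,225) and (398,212), and the tin's well at (174,260) with its lid leaning to image left (+y). The scene view shows the same: yellow lid (271,149), blue lid (382,213), pans (231,224) and (329,264), well (446,287).

Run:
```python
from h import *
P={c:np.load(f"{c}0.npy",allow_pickle=True).item() for c in["top","scene"]}
def tri(a,b):
    (o1,d1),(o2,d2)=ray(P["top"],a),ray(P["scene"],b)
    A=np.stack([d1,-d2],1);t=np.linalg.lstsq(A,o2-o1,rcond=None)[0]
    p,q=o1+d1*t[0],o2+d2*t[1];return (p+q)/2,np.linalg.norm(p-q)
def blob(c,box,f):
    h=cv2.cvtColor(P[c]["color"],cv2.COLOR_RGB2HSV).astype(int);m=f(h);k=np.zeros_like(m);x0,y0,x1,y1=box;k[y0:y1,x0:x1]=m[y0:y1,x0:x1]
    n,l,s,ce=cv2.connectedComponentsWithStats(k.astype(np.uint8));i=1+np.argmax(s[1:,4])
    ct=max(cv2.findContours((l==i).astype(np.uint8),cv2.RETR_EXTERNAL,cv2.CHAIN_APPROX_NONE)[0],key=len)
    return ce[i],s[i],cv2.fitEllipse(cv2.convexHull(ct))
yel=lambda h:(h[...,0]>20)&(h[...,0]<35)&(h[...,1]>120)&(h[...,2]>60)
blu=lambda h:(h[...,0]>105)&(h[...,0]<130)&(h[...,1]>120)
for n,f,bt,bs in[("yellow",yel,(390,290,445,335),(250,130,295,190)),("blue",blu,(240,280,285,320),(360,195,405,250))]:
    a=blob("top",bt,f);b=blob("scene",bs,f);print(n,a,b);print("  tri(centroid of lid incl side)",tri(a[0],b[0]), "top@z.1",atz(P["top"],a[0],.1).round(4))
# pans
def fitm(c,n):
    best=None
    m=masks_of  # unused
g=lambda h:(h[...,1]<45)&(h[...,2]>0)
for c,boxes in[("top",[(255,192,315,256),(368,180,432,244)]),("scene",[(300,238,360,290),(202,200,260,250)])]:
    for b in boxes:
        im=P[c]["color"][b[1]:b[3],b[0]:b[2]];cv2.imwrite(f"pics/c_{c}_{b[0]}.png",im)
        print(c,b,cv2.cvtColor(im,cv2.COLOR_RGB2HSV)[::8,::8].tolist()[3])
tiles=[]
for c,b in[("top",(255,192,315,256)),("top",(368,180,432,244)),("scene",(300,235,360,290)),("scene",(202,195,262,250)),("top",(145,230,210,292)),("scene",(405,255,480,325)),]:
    tiles.append(cv2.resize(P[c]["color"][b[1]:b[3],b[0]:b[2]],(260,260),interpolation=cv2.INTER_CUBIC))
cv2.imwrite("pics/tiles.png",np.vstack([np.hstack(tiles[:3]),np.hstack(tiles[3:])])[:,:,::-1])
```

```text
yellow (array([420.6108871 , 313.55040323]), array([408, 302,  26,  25, 496], dtype=int32), ((420.60638427734375, 313.5687255859375), (24.161909103393555, 25.640478134155273), 106.51996612548828)) (array([269.83908046, 148.46360153]), array([260, 141,  20,  16, 261], dtype=int32), ((269.7536926269531, 148.44789123535156), (16.49439811706543, 19.769065856933594), 92.89010620117188))
  tri(centroid of lid incl side) (array([ 0.42011985, -0.23160466,  0.09670426]), np.float64(0.0024839248843138463)) top@z.1 [ 0.4208 -0.2321  0.1   ]
blue (array([262.67173913, 298.93478261]), array([251, 288,  25,  23, 460], dtype=int32), ((262.6717224121094, 298.9271240234375), (23.26185417175293, 24.6684627532959), 77.28816223144531)) (array([382.29738562, 212.42810458]), array([372, 204,  21,  18, 306], dtype=int32), ((382.3697204589844, 212.4184112548828), (17.708444595336914, 21.482816696166992), 98.35224914550781))
  tri(centroid of lid incl side) (array([0.44825961, 0.08789549, 0.09711909]), np.float64(0.0027146296546214487)) top@z.1 [0.4488 0.0864 0.1   ]
top (255, 192, 315, 256) [[27, 20, 141], [108, 22, 116], [107, 19, 118], [109, 18, 116], [105, 18, 111], [97, 19, 119], [108, 22, 115], [80, 106, 36]]
top (368, 180, 432, 244) [[83, 113, 45], [105, 18, 114], [103, 20, 115], [105, 18, 116], [98, 17, 117], [110, 20, 117], [110, 20, 117], [24, 15, 87]]
scene (300, 238, 360, 290) [[69, 38, 47], [110, 7, 111], [110, 7, 112], [120, 5, 112], [105, 5, 109], [105, 5, 109], [100, 7, 108], [20, 23, 136]]
scene (202, 200, 260, 250) [[17, 25, 91], [110, 7, 112], [120, 5, 113], [100, 7, 115], [120, 5, 113], [120, 5, 112], [120, 5, 110], [16, 21, 133]]
```

View pics/tiles.png

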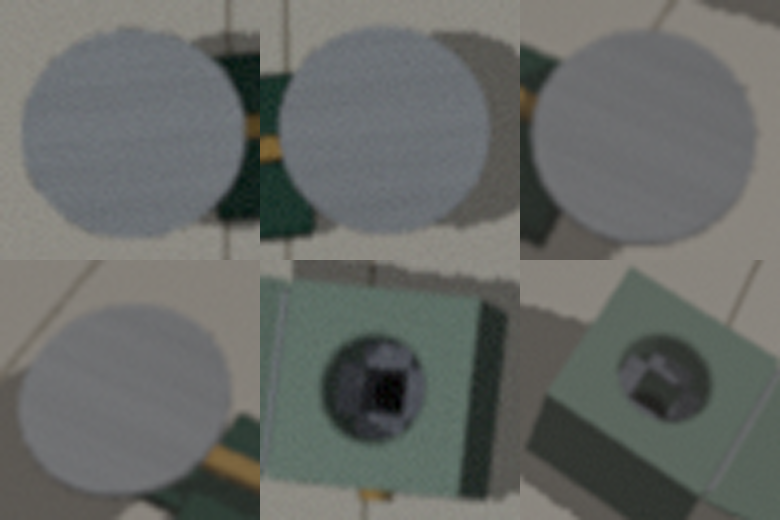

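The tiles show both pans clear, and the well as a dark disc inside the green tin top. I'll segment those with colour differences and triangulate.

Run:
```python
from h import *
P={c:np.load(f"{c}0.npy",allow_pickle=True).item() for c in["top","scene"]}
def tri(a,b):
    (o1,d1),(o2,d2)=ray(P["top"],a),ray(P["scene"],b)
    A=np.stack([d1,-d2],1);t=np.linalg.lstsq(A,o2-o1,rcond=None)[0]
    p,q=o1+d1*t[0],o2+d2*t[1];return ((p+q)/2).round(4),np.linalg.norm(p-q).round(4)
def blob(c,box,f):
    im=cv2.GaussianBlur(P[c]["color"],(3,3),0).astype(int);m=f(im);k=np.zeros(m.shape,np.uint8);x0,y0,x1,y1=box;k[y0:y1,x0:x1]=m[y0:y1,x0:x1]
    k=cv2.morphologyEx(k,cv2.MORPH_OPEN,np.ones((3,3),np.uint8))
    n,l,s,ce=cv2.connectedComponentsWithStats(k);i=1+np.argmax(s[1:,4])
    ct=max(cv2.findContours((l==i).astype(np.uint8),cv2.RETR_EXTERNAL,cv2.CHAIN_APPROX_NONE)[0],key=len)
    e=cv2.fitEllipse(cv2.convexHull(ct));print(c,s[i][:4],np.round(e[0],1),np.round(e[1],1));return e[0]
pan=lambda i:(i[...,2]>=i[...,0])&(i[...,0]>85)
well=lambda i:(i[...,1]-i[...,0]<13)
C={}
for n,f,bt,bs in[("L",pan,(255,192,315,256),(300,235,362,292)),("R",pan,(368,180,432,244),(202,195,262,250)),("well",well,(158,245,190,275),(428,270,465,304))]:
    a,b=blob("top",bt,f),blob("scene",bs,f);C[n]=tri(a,b);print(n,C[n],atz(P["top"],a,.07 if n!="well" else .075).round(4),atz(P["scene"],b,.07 if n!="well" else .075).round(4))
l,r=C["L"][0],C["R"][0];print((l+r)/2,np.linalg.norm(l-r),np.degrees(np.arctan2(-(l-r)[0],(l-r)[1])))
# lid tops: both views at z=.1 from small shifts
for a,b in[((420.6,313.55),(269.8,148.45)),((262.67,298.93),(382.3,212.4))]: print(atz(P["top"],a,.097).round(4),atz(P["scene"],b,.097).round(4))
```

```text
top [260 199  51  52] [285.  224.5] [51.  51.6]
scene [303 242  51  44] [327.9 263.7] [43.9 50.5]
L (array([0.6053, 0.045 , 0.066 ]), np.float64(0.0007)) [0.6049 0.0445 0.07  ] [0.6071 0.0464 0.07  ]
top [373 187  52  51] [398.5 211.5] [51.1 52. ]
scene [207 205  48  40] [230.4 224.4] [38.9 48. ]
R (array([ 0.6336, -0.1943,  0.0654]), np.float64(0.0022)) [ 0.6335 -0.1945  0.07  ] [ 0.6352 -0.1907  0.07  ]
top [161 248  26  26] [173.  260.3] [25.5 26.6]Traceback (most recent call last):
  File "<stdin>", line 17, in <module>
  File "<stdin>", line 12, in blob
cv2.error: OpenCV(4.12.0) /io/opencv/modules/imgproc/src/shapedescr.cpp:361: error: (-201:Incorrect size of input array) There should be at least 5 points to fit the ellipse in function 'fitEllipseNoDirect'
```

Request:
{"fn": "drive_tool", "kwargs": {
  "rows": [
    [0,0,-6.46,0,0,0,1],
    [0,0,-6.46,0,0,0,1],
    [0,0,-6.46,0,0,0,1],
    [0,0,-6.46,0,0,0,1],
    [0,0,-6.46,0,0,0,1],
    [0,0,-6.46,0,0,0,1],
    [0,0,-6.46,0,0,0,1],
    [0,0,-6.46,0,0,0,1]
  ]
}}

```text
time: 1.87
tool_pos: [0.2892, -0.6099, 0.2313]
tcp_rot: [-2.452, -1.964, -0.0]
wrist_force: [-1.2, 0.2, 0.4]
width: 1.002
grip_force: 0.0
```

Request:
{"fn": "drive_tool", "kwargs": {
  "rows": [
    [0,0,-6.46,0,0,0,1],
    [0,0,-6.46,0,0,0,1],
    [0,0,0,0,0,0,1]
  ]
}}

```text
time: 2.12
tool_pos: [0.2892, -0.6099, 0.2313]
tcp_rot: [-2.219, -2.224, -0.0]
wrist_force: [-0.4, -0.7, -0.3]
width: 0.999
grip_force: 0.0
```

Run:
```python
from h import *
P=np.load("top0.npy",allow_pickle=True).item();S=np.load("scene0.npy",allow_pickle=True).item()
print(atz(P,(173,260.3),.075).round(4))
e=lambda u,v:atz(S,(u,v),.075).round(4)
# scene tile: ellipse centre ~ (665,378) in tile row2 col3
print(e(405+(665-520)*75/260,255+(378-260)*70/260))
s=status.read_state();print(s["tool_pos"],R.from_rotvec(s["tcp_rot"]).as_matrix().round(3))
```

```text
[0.5281 0.2767 0.075 ]
[0.5289 0.2802 0.075 ]
[ 0.28920265 -0.60989814  0.23126974] [[-0.002  1.    -0.   ]
 [ 1.     0.002  0.   ]
 [ 0.    -0.    -1.   ]]
```

Request:
{"fn": "drive_tool", "kwargs": {
  "rows": [
    [0,0,0,0.0315,0.0109,0,1],
    [0,0,0,0.0315,0.0109,0,1],
    [0,0,0,0.0315,0.0109,0,1],
    [0,0,0,0.0315,0.0109,0,1],
    [0,0,0,0.0315,0.0109,0,1],
    [0,0,0,0.0315,0.0109,0,1],
    [0,0,0,0.0315,0.0109,0,1],
    [0,0,0,0.0315,0.0109,0,1]
  ]
}}

```text
time: 2.78
tool_pos: [0.3768, -0.3565, 0.2315]
tcp_rot: [2.226, 2.216, 0.0]
wrist_force: [1.0, -0.8, 0.3]
width: 0.998
grip_force: 0.0
```

Request:
{"fn": "drive_tool", "kwargs": {
  "rows": [
    [0,0,0,0.0315,0.0109,0,1],
    [0,0,0,0.0315,0.0109,0,1],
    [0,0,0,0.0315,0.0109,0,1],
    [0,0,0,0.0315,0.0109,0,1],
    [0,0,0,0,0,0,1],
    [0,0,0,0,0,0,1]
  ]
}}

```text
time: 3.28
tool_pos: [0.4207, -0.2306, 0.2316]
tcp_rot: [2.22, 2.221, -0.0]
wrist_force: [0.6, -0.3, -0.1]
width: 1.002
grip_force: 0.0
```

```bash
cat >> h.py <<'E'
def wproj(p,s,P):
    "world points -> wrist pixels (equidistant fisheye)"
    T=np.eye(4);T[:3,:3]=R.from_rotvec(s["tcp_rot"]).as_matrix();T[:3,3]=s["tool_pos"]
    C=np.linalg.inv(T@np.array(p["mount"]));c=(C[:3,:3]@np.asarray(P,float).T).T+C[:3,3]
    v=np.stack([c[:,0],-c[:,1],-c[:,2]],1);th=np.arctan2(np.hypot(v[:,0],v[:,1]),v[:,2]);ph=np.arctan2(v[:,1],v[:,0])
    K=np.array(p["intrinsics"]);return np.stack([K[0,2]+K[0,0]*th*np.cos(ph),K[1,2]+K[1,1]*th*np.sin(ph)],1)
def circ(c,r,z): 
    t=np.linspace(0,2*np.pi,24,endpoint=False);return np.stack([c[0]+r*np.cos(t),c[1]+r*np.sin(t),0*t+z],1)
def shot(fn,circles):
    s=status.read_state();p=read_camera("wrist");im=p["color"][:,:,::-1].copy();np.save(fn+".npy",dict(p=p,s=s),allow_pickle=True)
    for c,r,z in circles:
        for q in wproj(p,s,circ(c,r,z)):
            if abs(q).max()<2000: cv2.circle(im,(int(q[0]),int(q[1])),1,(0,0,255),-1)
    cv2.imwrite(f"pics/{fn}.png",im);return p,s
E
python3 - <<'E'
from h import *
p,s=shot("w1",[((.42,-.232),.025,.1)]);print(s["tool_pos"],s["wrist_force"],np.round(p["mount"],3).tolist(),np.round(p["intrinsics"],1).tolist())
E
```

```text
[ 0.42069548 -0.23063252  0.23155945] [ 0.58621384 -0.30151708 -0.13586292] [[-0.001, 0.954, 0.3, 0.076], [1.0, 0.001, -0.001, 0.0], [-0.001, 0.3, -0.954, -0.143], [0.0, 0.0, 0.0, 1.0]] [[371.6, 0.0, 321.8], [0.0, 371.6, 242.2], [0.0, 0.0, 1.0]]
```

View pics/w1.png

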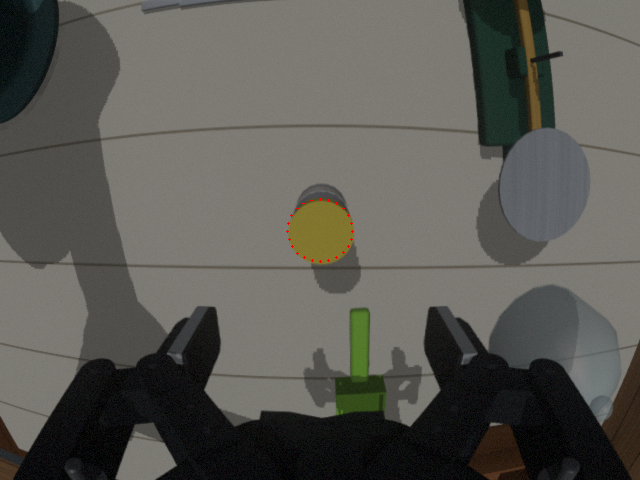

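The yellow lid at (320,231) matches the predicted circle, so the position is right to about 1 mm.

Request:
{"fn": "drive_tool", "kwargs": {
  "rows": [
    [0,0,0,-0.0014,-0.0007,0.0325,1],
    [0,0,0,0,0,0.0325,1],
    [0,0,0,0,0,0.0325,1],
    [0,0,0,0,0,0.0325,1],
    [0,0,0,0,0,0.0325,1],
    [0,0,0,0,0,0,1],
    [0,0,0,0,0,0,0.3],
    [0,0,0,0,0,0,0.3]
  ],
  "force": 40
}}

```text
time: 4.0
tool_pos: [0.4203, -0.2349, 0.0702]
tcp_rot: [2.223, 2.217, 0.0]
wrist_force: [0.1, -0.5, -0.2]
width: 0.749
grip_force: 0.0
```

Request:
{"fn": "drive_tool", "kwargs": {
  "rows": [
    [0,0,0,0,0,0,0.3],
    [0,0,0,0,0,0,0.3],
    [0,0,0,0,0,0,0.3],
    [0,0,0,0,0,0,0.3],
    [0,0,0,0,0,0,0.3]
  ],
  "force": 40
}}

```text
time: 4.42
tool_pos: [0.4213, -0.2349, 0.0717]
tcp_rot: [2.218, 2.218, 0.001]
wrist_force: [-2.2, -1.1, 6.6]
width: 0.571
grip_force: 41.8
```

Request:
{"fn": "drive_tool", "kwargs": {
  "rows": [
    [0,0,0,0,0,-0.015,0.3],
    [0,0,0,0,0,-0.035,0.3],
    [0,0,0,0,0,-0.035,0.3],
    [0,0,0,0.0054,0.0304,-0.015,0.3],
    [0,0,0,0.0054,0.0304,-0.015,0.3],
    [0,0,0,0.0054,0.0304,-0.01,0.3],
    [0,0,0,0.0054,0.0304,0,0.3],
    [0,0,0,0.0054,0.0304,0,0.3]
  ],
  "force": 40
}}

```text
time: 5.08
tool_pos: [0.5736, -0.2062, 0.1959]
tcp_rot: [2.22, 2.219, 0.002]
wrist_force: [-0.6, -0.3, -3.7]
width: 0.57
grip_force: 43.3
```

Request:
{"fn": "drive_tool", "kwargs": {
  "rows": [
    [0,0,0,0.0054,0.0304,0,0.3],
    [0,0,0,0.0054,0.0304,0,0.3],
    [0,0,0,0,0,0,0.3],
    [0,0,0,0,0,0,0.3],
    [0,0,0,0,0,0,0.3]
  ],
  "force": 40
}}

```text
time: 5.5
tool_pos: [0.6316, -0.1953, 0.1934]
tcp_rot: [-2.22, -2.221, 0.001]
wrist_force: [-0.6, 0.6, -3.9]
width: 0.57
grip_force: 43.8
```

Run:
```python
from h import *
s=status.read_state();print(s["tool_pos"],s["wrist_force"],s["grip_force"])
p,s=shot("w2",[((.6336,-.1943),.055,.07),(s["tool_pos"][:2]+[0,.003],.025,s["tool_pos"][2]+.031)])
```

```text
[ 0.63162679 -0.19533351  0.19341322] [-0.57942209  0.58538014 -3.87626277] 43.79645302891731
```

View pics/w2.png

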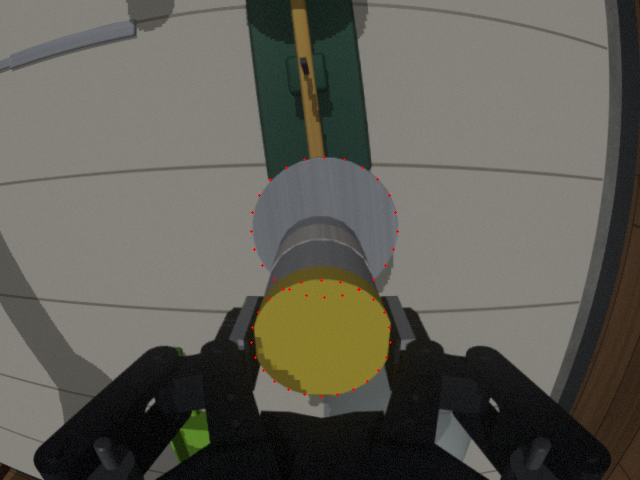

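Request:
{"fn": "drive_tool", "kwargs": {
  "rows": [
    [0,0,0,-0.002,0.002,0.02,0.3],
    [0,0,0,0,0,0.02,0.3],
    [0,0,0,0,0,0.008,0.3],
    [0,0,0,0,0,0.003,0.3],
    [0,0,0,0,0,0.003,0.3],
    [0,0,0,0,0,0.003,0.3],
    [0,0,0,0,0,0,0.3]
  ],
  "force": 40
}}

```text
time: 6.13
tool_pos: [0.6345, -0.1979, 0.1374]
tcp_rot: [2.222, 2.22, 0.001]
wrist_force: [0.1, 0.5, -3.2]
width: 0.569
grip_force: 43.8
```

Request:
{"fn": "drive_tool", "kwargs": {
  "rows": [
    [0,0,0,0,0,0.002,0.3],
    [0,0,0,0,0,0.002,0.3],
    [0,0,0,0,0,0,0.3]
  ],
  "force": 40
}}

```text
time: 6.38
tool_pos: [0.6345, -0.1977, 0.1329]
tcp_rot: [2.222, 2.221, 0.0]
wrist_force: [-0.0, 0.3, -4.3]
width: 0.567
grip_force: 43.8
```

Request:
{"fn": "drive_tool", "kwargs": {
  "rows": [
    [0,0,0,0,0,0.001,0.3],
    [0,0,0,0,0,0.001,0.3],
    [0,0,0,0,0,0,0.3]
  ]
}}

```text
time: 6.63
tool_pos: [0.6346, -0.1977, 0.1311]
tcp_rot: [2.222, 2.221, 0.0]
wrist_force: [-0.5, 0.2, -1.6]
width: 0.571
grip_force: 44.0
```

Request:
{"fn": "drive_tool", "kwargs": {
  "rows": [
    [0,0,0,0,0,0.001,0.3],
    [0,0,0,0,0,0,0.3]
  ]
}}

```text
time: 6.8
tool_pos: [0.6346, -0.1978, 0.1305]
tcp_rot: [2.222, 2.221, 0.0]
wrist_force: [-2.0, 0.0, 1.1]
width: 0.57
grip_force: 44.2
```

Run:
```python
from h import *
s=status.read_state();print(s["tool_pos"],s["wrist_force"])
```

```text
[ 0.63458408 -0.19775909  0.13045669] [-1.97399249  0.03204925  1.12956455]
```

Request:
{"fn": "drive_tool", "kwargs": {
  "rows": [
    [0,0,0,0,0,0,0.8],
    [0,0,0,0,0,0,1],
    [0,0,0,0,0,0,1],
    [0,0,0,0,0,0,1],
    [0,0,0,0,0,-0.01,1],
    [0,0,0,0,0,-0.025,1],
    [0,0,0,0,0,-0.035,1],
    [0,0,0,0,0,-0.035,1]
  ]
}}

```text
time: 7.47
tool_pos: [0.6334, -0.1973, 0.2352]
tcp_rot: [-2.22, -2.219, 0.002]
wrist_force: [0.3, 0.3, -0.1]
width: 1.0
grip_force: 0.0
```

Request:
{"fn": "drive_tool", "kwargs": {
  "rows": [
    [0,0,0,0.0285,-0.0186,0,1],
    [0,0,0,0.0285,-0.0186,0,1],
    [0,0,0,0.0285,-0.0186,0,1],
    [0,0,0,0.0285,-0.0186,0,1],
    [0,0,0,0.0285,-0.0186,0,1],
    [0,0,0,0.0285,-0.0186,0,1],
    [0,0,0,0.0285,-0.0186,0,1],
    [0,0,0,0.0285,-0.0186,0,1]
  ]
}}

```text
time: 8.13
tool_pos: [0.4848, 0.0315, 0.2358]
tcp_rot: [2.222, 2.22, 0.002]
wrist_force: [-0.5, -0.1, -0.0]
width: 0.999
grip_force: 0.0
```

Request:
{"fn": "drive_tool", "kwargs": {
  "rows": [
    [0,0,0,0.0285,-0.0186,0,1],
    [0,0,0,0.0285,-0.0186,0,1],
    [0,0,0,0,0,0,1],
    [0,0,0,0,0,0,1],
    [0,0,0,0,0,0,1]
  ]
}}

```text
time: 8.55
tool_pos: [0.449, 0.0873, 0.2356]
tcp_rot: [2.22, 2.221, 0.002]
wrist_force: [-0.3, -1.0, 0.8]
width: 0.998
grip_force: 0.0
```

Run:
```python
from h import *
p,s=shot("w3",[((.4485,.087),.025,.1),((.605,.045),.055,.08),((.6345,-.194),.025,.16)]);print(s["tool_pos"],s["wrist_force"])
```

```text
[0.4490026  0.08731006 0.23563962] [-0.33095324 -0.97094103  0.80506014]
```

View pics/w3.png

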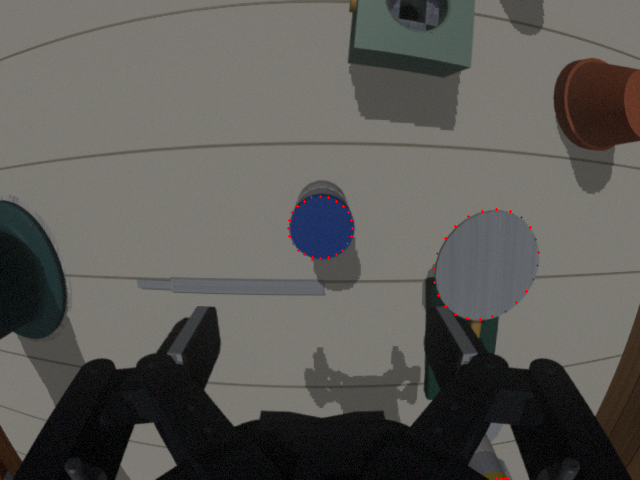

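The blue lid (321,227) and the raised left pan (487,265) both match their predictions.

Request:
{"fn": "drive_tool", "kwargs": {
  "rows": [
    [0,0,0,0.001,-0.0005,0.033,1],
    [0,0,0,0.001,0,0.033,1],
    [0,0,0,0,0,0.033,1],
    [0,0,0,0,0,0.033,1],
    [0,0,0,0,0,0.0325,1],
    [0,0,0,0,0,0,1],
    [0,0,0,0,0,0,0.3],
    [0,0,0,0,0,0,0.3]
  ],
  "force": 40
}}

```text
time: 9.27
tool_pos: [0.4497, 0.0889, 0.0717]
tcp_rot: [2.223, 2.219, 0.002]
wrist_force: [0.8, 0.0, 0.7]
width: 0.745
grip_force: 0.0
```

Request:
{"fn": "drive_tool", "kwargs": {
  "rows": [
    [0,0,0,0,0,0,0.3],
    [0,0,0,0,0,0,0.3],
    [0,0,0,0,0,0,0.3],
    [0,0,0,0,0,0,0.3],
    [0,0,0,0,0,0,0.3]
  ],
  "force": 40
}}

```text
time: 9.68
tool_pos: [0.4504, 0.0896, 0.0731]
tcp_rot: [2.219, 2.219, 0.006]
wrist_force: [-0.7, -1.1, 6.6]
width: 0.575
grip_force: 41.5
```

Request:
{"fn": "drive_tool", "kwargs": {
  "rows": [
    [0,0,0,0,0,-0.015,0.3],
    [0,0,0,0,0,-0.035,0.3],
    [0,0,0,0,0,-0.035,0.3],
    [0,0,0,-0.007,0.0258,-0.015,0.3],
    [0,0,0,-0.007,0.0258,-0.015,0.3],
    [0,0,0,-0.007,0.0258,-0.01,0.3],
    [0,0,0,-0.007,0.0258,0,0.3],
    [0,0,0,-0.007,0.0258,0,0.3]
  ],
  "force": 40
}}

```text
time: 10.35
tool_pos: [0.579, 0.0541, 0.1975]
tcp_rot: [2.22, 2.219, 0.004]
wrist_force: [-0.7, 0.0, -3.6]
width: 0.567
grip_force: 43.1
```

Request:
{"fn": "drive_tool", "kwargs": {
  "rows": [
    [0,0,0,-0.007,0.0258,0,0.3],
    [0,0,0,0,0,0,0.3],
    [0,0,0,0,0,0,0.3],
    [0,0,0,0,0,0,0.3],
    [0,0,0,0,0,0,0.3],
    [0,0,0,0,0,0,0.3]
  ],
  "force": 40
}}

```text
time: 10.85
tool_pos: [0.6017, 0.0477, 0.1953]
tcp_rot: [-2.221, -2.221, 0.0]
wrist_force: [-0.5, 0.3, -4.1]
width: 0.569
grip_force: 43.4
```

Run:
```python
from h import *
for i in range(3):
    p,s=shot("w4",[]);print(s["tool_pos"],s["wrist_force"],R.from_rotvec(s["tcp_rot"]).as_matrix()[:,2].round(3))
```

```text
[0.60173543 0.04767629 0.19534109] [-0.52554396  0.29879184 -4.07142125] [-0.  0. -1.]
[0.60188157 0.04770261 0.19544066] [-0.37550667 -0.31478575 -3.28246206] [-0.  0. -1.]
[0.60203214 0.04766881 0.19551698] [ 0.03370827  0.15035634 -4.18405841] [ 0.  0. -1.]
```

Request:
{"fn": "drive_tool", "kwargs": {
  "rows": [
    [0,0,0,0,0.003,0.018,0.3],
    [0,0,0,0,0,0.014,0.3],
    [0,0,0,0,0,0.005,0.3],
    [0,0,0,0,0,0.002,0.3],
    [0,0,0,0,0,0.001,0.3],
    [0,0,0,0,0,0,0.3]
  ],
  "force": 40
}}

```text
time: 11.5
tool_pos: [0.606, 0.0474, 0.1558]
tcp_rot: [2.221, 2.221, 0.001]
wrist_force: [0.3, -0.4, -3.2]
width: 0.574
grip_force: 43.3
```

Request:
{"fn": "drive_tool", "kwargs": {
  "rows": [
    [0,0,0,0,0,0.001,0.3],
    [0,0,0,0,0,0.001,0.3],
    [0,0,0,0,0,0,0.3]
  ]
}}

```text
time: 11.75
tool_pos: [0.606, 0.0473, 0.1538]
tcp_rot: [2.222, 2.22, 0.001]
wrist_force: [-0.0, 0.0, -3.5]
width: 0.573
grip_force: 43.4
```

Request:
{"fn": "drive_tool", "kwargs": {
  "rows": [
    [0,0,0,0,0,0.001,0.3],
    [0,0,0,0,0,0,0.3]
  ]
}}

```text
time: 11.92
tool_pos: [0.6061, 0.0473, 0.1527]
tcp_rot: [2.222, 2.22, 0.001]
wrist_force: [-0.4, -0.1, -1.7]
width: 0.568
grip_force: 43.6
```

Request:
{"fn": "drive_tool", "kwargs": {
  "rows": [
    [0,0,0,0,0,0.001,0.3],
    [0,0,0,0,0,0,0.3],
    [0,0,0,0,0,0,0.3]
  ]
}}

```text
time: 12.17
tool_pos: [0.6061, 0.0473, 0.1518]
tcp_rot: [2.222, 2.22, 0.001]
wrist_force: [0.2, -0.7, 1.1]
width: 0.577
grip_force: 43.7
```

Request:
{"fn": "drive_tool", "kwargs": {
  "rows": [
    [0,0,0,0,0,0.001,0.3],
    [0,0,0,0,0,0,0.3],
    [0,0,0,0,0,0,0.3]
  ]
}}

```text
time: 12.42
tool_pos: [0.6061, 0.0473, 0.1505]
tcp_rot: [2.222, 2.22, 0.001]
wrist_force: [0.6, 0.7, -0.5]
width: 0.569
grip_force: 43.7
```

Request:
{"fn": "drive_tool", "kwargs": {
  "rows": [
    [0,0,0,0,0,0.001,0.3],
    [0,0,0,0,0,0,0.3],
    [0,0,0,0,0,0,0.3]
  ]
}}

```text
time: 12.67
tool_pos: [0.6061, 0.0474, 0.1494]
tcp_rot: [2.222, 2.221, 0.001]
wrist_force: [0.8, -0.3, 0.2]
width: 0.572
grip_force: 43.6
```

Request:
{"fn": "drive_tool", "kwargs": {
  "rows": [
    [0,0,0,0,0,0,0.8],
    [0,0,0,0,0,0,1],
    [0,0,0,0,0,0,1],
    [0,0,0,0,0,0,1],
    [0,0,0,0,0,-0.01,1],
    [0,0,0,0,0,-0.025,1],
    [0,0,0,0,0,-0.035,1],
    [0,0,0,0,0,-0.035,1]
  ]
}}

```text
time: 13.33
tool_pos: [0.6047, 0.0473, 0.2548]
tcp_rot: [-2.221, -2.219, 0.003]
wrist_force: [1.0, -0.4, 0.1]
width: 0.999
grip_force: 0.0
```

Request:
{"fn": "drive_tool", "kwargs": {
  "rows": [
    [0,0,0,-0.03,0,-0.02,1],
    [0,0,0,-0.03,0,-0.02,1],
    [0,0,0,-0.03,0,-0.02,1],
    [0,0,0,-0.03,0,0,1],
    [0,0,0,0,0,0,1],
    [0,0,0,0,0,0,1],
    [0,0,0,0,0,0,1],
    [0,0,0,0,0,0,1]
  ]
}}

```text
time: 14.0
tool_pos: [0.6053, -0.0717, 0.3138]
tcp_rot: [-2.22, -2.221, 0.0]
wrist_force: [-0.5, 0.2, -0.6]
width: 1.0
grip_force: 0.0
```

```bash
cat > pan.py <<'E'
from h import *
# lid heights by matching lid circle at known xy to scene-camera and wrist colour blobs
def look(tag,cams=("scene","wrist")):
  for c in cams:
    s=status.read_state();p=read_camera(c);cv2.imwrite(f"pics/{tag}_{c}.png",p["color"][:,:,::-1])
    h=cv2.cvtColor(p["color"],cv2.COLOR_RGB2HSV).astype(int)
    for n,xy,(a,b) in[("yellow",(.6345,-.194),(20,35)),("blue",(.605,.045),(105,130))]:
        m=((h[...,0]>a)&(h[...,0]<b)&(h[...,1]>120)&(h[...,2]>40)).astype(np.uint8)
        f=(lambda P:proj(p,P)) if c!="wrist" else (lambda P:wproj(p,s,P))
        e0=f(np.array([[*xy,.17]]))[0];k=np.zeros_like(m);y,x=int(e0[1]),int(e0[0]);k[max(y-60,0):y+60,max(x-60,0):x+60]=1;m=m*k
        nn,l,st,ce=cv2.connectedComponentsWithStats(m)
        if nn<2: print(c,n,"none");continue
        i=1+np.argmax(st[1:,4]);g=(l==i)
        best=[]
        for z in np.arange(.15,.196,.001):
          for dx in np.arange(-.006,.0061,.002):
            for dy in np.arange(-.006,.0061,.002):
              q=np.zeros_like(m);cv2.fillPoly(q,[np.round(f(circ((xy[0]+dx,xy[1]+dy),.025,z))*8).astype(np.int32)],1,shift=3)
              qq=q>0;best.append(((qq&g).sum()/(qq|g).sum()-abs(dx)-abs(dy),z.round(3),dx.round(3),dy.round(3)))
        best.sort(reverse=True);print(c,n,st[i],"z",[tuple(map(float,b)) for b in best[:3]])
E
python3 - <<'E'
from pan import *
s=status.read_state();print(s["time"],s["tool_pos"])
look("b1")
E
```

```text
14.0 [ 0.60532899 -0.07166639  0.31381335]
scene yellow [212 189  23  22 393] z [(0.9205181598062954, 0.16, 0.0, 0.002), (0.9081941747572816, 0.158, -0.002, 0.0), (0.9064619164619164, 0.15, -0.006, -0.004)]
scene blue [319 226  24  21 417] z [(0.8829936034115139, 0.168, -0.004, 0.0), (0.8794745762711864, 0.169, -0.004, 0.0), (0.877746835443038, 0.175, 0.0, 0.002)]
wrist yellow [ 325  322   53   50 2093] z [(0.8904007525870179, 0.169, -0.002, 0.006), (0.8892336007550732, 0.168, -0.002, 0.004), (0.8858756428237494, 0.171, -0.002, 0.006)]
wrist blue [ 287   43   68   66 3503] z [(0.9748040313549832, 0.179, 0.0, 0.0), (0.9746659242761693, 0.18, 0.0, 0.0), (0.970865704772475, 0.181, 0.0, 0.0)]
```

View pics/b1_wrist.png

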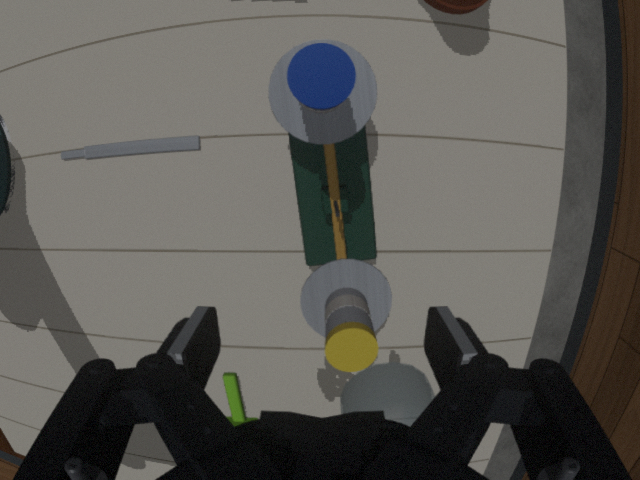

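The wrist view shows blue (322,75) on the nearer pan, about 178 mm, and yellow (351,348) lower. I'll let it settle and check for a trend.

Request:
{"fn": "drive_tool", "kwargs": {
  "rows": [
    [0,0,0,0,0,0,1],
    [0,0,0,0,0,0,1],
    [0,0,0,0,0,0,1],
    [0,0,0,0,0,0,1],
    [0,0,0,0,0,0,1],
    [0,0,0,0,0,0,1],
    [0,0,0,0,0,0,1],
    [0,0,0,0,0,0,1]
  ]
}}

```text
time: 14.77
tool_pos: [0.6057, -0.0727, 0.3143]
tcp_rot: [-2.222, -2.221, -0.0]
wrist_force: [-0.1, -0.1, -0.9]
width: 0.995
grip_force: 0.0
```

Request:
{"fn": "drive_tool", "kwargs": {
  "rows": [
    [0,0,0,0,0,0,1],
    [0,0,0,0,0,0,1],
    [0,0,0,0,0,0,1],
    [0,0,0,0,0,0,1],
    [0,0,0,0,0,0,1],
    [0,0,0,0,0,0,1],
    [0,0,0,0,0,0,1],
    [0,0,0,0,0,0,1]
  ]
}}

```text
time: 15.43
tool_pos: [0.6057, -0.0727, 0.3143]
tcp_rot: [-2.222, -2.221, 0.0]
wrist_force: [-1.0, -0.3, 0.3]
width: 0.999
grip_force: 0.0
```

Run:
```python
from pan import *
look("b2");s=status.read_state();print(s["time"],s["tool_pos"])
```

```text
scene yellow [212 189  23  21 393] z [(0.9066538461538461, 0.16, 0.0, 0.002), (0.9064619164619164, 0.15, -0.006, -0.004), (0.9035690072639225, 0.158, -0.002, 0.0)]
scene blue [319 226  24  22 424] z [(0.901982905982906, 0.168, -0.004, 0.0), (0.8943050847457628, 0.169, -0.004, 0.0), (0.8925147679324894, 0.175, 0.0, 0.002)]
wrist yellow [ 325  321   53   50 2104] z [(0.891155722326454, 0.17, -0.002, 0.006), (0.8889072164948454, 0.171, -0.002, 0.006), (0.8880677966101694, 0.167, -0.002, 0.004)]
wrist blue [ 287   42   68   66 3480] z [(0.9736620902213505, 0.18, 0.0, 0.0), (0.9735509285312324, 0.178, 0.0, 0.0), (0.972836740408849, 0.179, 0.0, 0.0)]
15.5333 [ 0.60568041 -0.07265213  0.31428829]
```

```bash
cat > tri.py <<'E'
from h import *
from scipy.optimize import least_squares
S=np.load("scene0.npy",allow_pickle=True).item();W=np.load("w4.npy",allow_pickle=True).item()["p"]
def cen(fn,a,b,box):
    im=cv2.imread(fn);h=cv2.cvtColor(im,cv2.COLOR_BGR2HSV).astype(int)
    m=((h[...,0]>a)&(h[...,0]<b)&(h[...,1]>120)&(h[...,2]>40));k=np.zeros_like(m);x0,y0,x1,y1=box;k[y0:y1,x0:x1]=m[y0:y1,x0:x1]
    n,l,st,ce=cv2.connectedComponentsWithStats(k.astype(np.uint8));return ce[1+np.argmax(st[1:,4])]
s=dict(tool_pos=np.array([.6057,-.0727,.3143]),tcp_rot=np.array([-2.222,-2.221,0])*np.pi/np.linalg.norm([2.222,2.221]))
for t in["b1","b2"]:
  for n,(a,b),bs,bw,g in[("yellow",(20,35),(200,175,250,225),(310,310,400,385),(.634,-.195,.16)),("blue",(105,130),(305,210,360,260),(270,30,370,120),(.605,.045,.18))]:
    u,w=cen(f"pics/{t}_scene.png",a,b,bs),cen(f"pics/{t}_wrist.png",a,b,bw)
    f=lambda P:np.r_[proj(S,P[None])[0]-u,(wproj(W,s,P[None])[0]-w)/1.5]
    r=least_squares(f,g);print(t,n,u.round(2),w.round(2),r.x.round(4),r.fun.round(2))
E
python3 tri.py
```

```text
b1 yellow [223.13 199.41] [350.84 346.73] [ 0.6335 -0.1934  0.1597] [-0.49 -0.5   0.01 -0.5 ]
b1 blue [330.25 236.02] [320.93  75.68] [0.6049 0.0452 0.1735] [-1.34  0.24 -0.5  -0.64]
b2 yellow [223.15 199.2 ] [350.49 345.64] [ 0.6332 -0.1929  0.1593] [-0.19 -0.19  0.   -0.19]
b2 blue [330.22 236.21] [320.11  74.38] [0.6045 0.046  0.1732] [-0.85  0.15 -0.32 -0.4 ]
```

Yellow rests low at about 160 mm and blue high at about 177 mm. Nothing has moved over 1.5 s, and blue rose back after release, so yellow is the heavier one.

Request:
{"fn": "drive_tool", "kwargs": {
  "rows": [
    [0,0,0,-0.0303,0.0071,0,1],
    [0,0,0,-0.0303,0.0071,0,1],
    [0,0,0,-0.0303,0.0071,0,1],
    [0,0,0,-0.0303,0.0071,0,1],
    [0,0,0,0,0,0.03,1],
    [0,0,0,0,0,0.03,1],
    [0,0,0,0,0,0.03,1],
    [0,0,0,0,0,0,1]
  ]
}}

```text
time: 16.2
tool_pos: [0.6297, -0.1928, 0.2162]
tcp_rot: [-2.214, -2.212, 0.009]
wrist_force: [-1.4, 0.5, -2.4]
width: 1.002
grip_force: 0.0
```

Request:
{"fn": "drive_tool", "kwargs": {
  "rows": [
    [0,0,0,0,0,0,1]
  ]
}}

```text
time: 16.28
tool_pos: [0.6324, -0.1934, 0.2219]
tcp_rot: [-2.219, -2.217, 0.004]
wrist_force: [-0.1, 0.0, 0.6]
width: 1.001
grip_force: 0.0
```

Request:
{"fn": "drive_tool", "kwargs": {
  "rows": [
    [0,0,0,0,0.0005,0.03,1],
    [0,0,0,0,0,0.03,1],
    [0,0,0,0,0,0.02,1],
    [0,0,0,0,0,0.0115,1],
    [0,0,0,0,0,0,1],
    [0,0,0,0,0,0,1]
  ]
}}

```text
time: 16.78
tool_pos: [0.6357, -0.1941, 0.1346]
tcp_rot: [2.22, 2.22, 0.001]
wrist_force: [-0.2, 0.5, 0.9]
width: 1.001
grip_force: 0.0
```

Request:
{"fn": "drive_tool", "kwargs": {
  "rows": [
    [0,0,0,0,0,0,0.5],
    [0,0,0,0,0,0,0.3],
    [0,0,0,0,0,0,0.3],
    [0,0,0,0,0,0,0.3],
    [0,0,0,0,0,0,0.3],
    [0,0,0,0,0,0,0.3],
    [0,0,0,0,0,0,0.3]
  ],
  "force": 25
}}

```text
time: 17.37
tool_pos: [0.6354, -0.1941, 0.1333]
tcp_rot: [2.221, 2.22, 0.002]
wrist_force: [1.9, -0.5, -0.2]
width: 0.574
grip_force: 28.4
```

Request:
{"fn": "drive_tool", "kwargs": {
  "rows": [
    [0,0,0,0,0,-0.001,0.3],
    [0,0,0,0,0,-0.002,0.3],
    [0,0,0,0,0,-0.003,0.3],
    [0,0,0,0,0,-0.003,0.3],
    [0,0,0,0,0,-0.003,0.3],
    [0,0,0,0,0,-0.003,0.3],
    [0,0,0,0,0,-0.003,0.3],
    [0,0,0,0,0,-0.003,0.3]
  ],
  "force": 40
}}

```text
time: 18.03
tool_pos: [0.6344, -0.1939, 0.1541]
tcp_rot: [-2.222, -2.221, 0.0]
wrist_force: [0.9, -1.2, -3.3]
width: 0.568
grip_force: 43.3
```

Request:
{"fn": "drive_tool", "kwargs": {
  "rows": [
    [0,0,0,0,0,-0.003,0.3],
    [0,0,0,0,0,-0.01,0.3],
    [0,0,0,0,0,-0.025,0.3],
    [0,0,0,0,0,-0.03,0.3],
    [0,0,0,0,0,-0.03,0.3],
    [0,0,0,0,0,0,0.3]
  ],
  "force": 60
}}

```text
time: 18.53
tool_pos: [0.6376, -0.1949, 0.26]
tcp_rot: [2.215, 2.214, 0.007]
wrist_force: [1.4, -0.9, -1.9]
width: 0.563
grip_force: 64.6
```

Request:
{"fn": "drive_tool", "kwargs": {
  "rows": [
    [0,0,0,0.012,-0.03,-0.01,0.3],
    [0,0,0,0.012,-0.03,-0.01,0.3],
    [0,0,0,0.012,-0.03,-0.01,0.3],
    [0,0,0,0.012,-0.03,0,0.3],
    [0,0,0,0.035,0.0011,0,0.3],
    [0,0,0,0.035,0.0011,0,0.3],
    [0,0,0,0.035,0.0011,0,0.3],
    [0,0,0,0.035,0.0011,0,0.3]
  ]
}}

```text
time: 19.2
tool_pos: [0.5176, -0.0046, 0.2809]
tcp_rot: [-2.222, -2.219, 0.002]
wrist_force: [0.6, 0.2, -3.2]
width: 0.564
grip_force: 65.0
```

Request:
{"fn": "drive_tool", "kwargs": {
  "rows": [
    [0,0,0,0.035,0.0011,0,0.3],
    [0,0,0,0.035,0.0011,0,0.3],
    [0,0,0,0.035,0.0011,0,0.3],
    [0,0,0,0.035,0.0011,0,0.3],
    [0,0,0,0.035,0.0011,0,0.3],
    [0,0,0,0,0,0,0.3],
    [0,0,0,0,0,0,0.3],
    [0,0,0,0,0,0,0.3]
  ]
}}

```text
time: 19.87
tool_pos: [0.5238, 0.1689, 0.2808]
tcp_rot: [-2.22, -2.222, 0.004]
wrist_force: [0.3, -0.1, -2.5]
width: 0.562
grip_force: 65.0
```

Run:
```python
from h import *
s=status.read_state()
p,s=shot("w5",[((.5285,.2775),.0265,.075),(s["tool_pos"][:2]+[0,0],.025,s["tool_pos"][2]+.027)]);print(s["tool_pos"],s["wrist_force"])
```

```text
[0.52376821 0.16894445 0.2807603 ] [ 0.29863717 -0.08018938 -2.54442768]
```

View pics/w5.png

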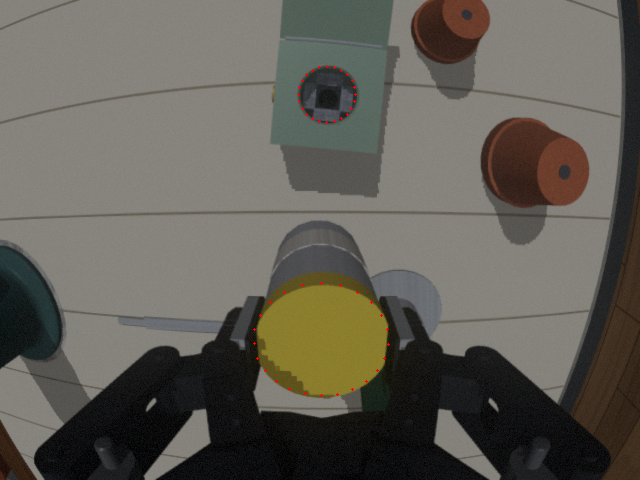

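The predicted well circle at (328,95) matches. I'll refine the well and the held lid numerically.

Run:
```python
from h import *
from scipy.optimize import least_squares
d=np.load("w5.npy",allow_pickle=True).item();p,s=d["p"],d["s"];im=cv2.GaussianBlur(p["color"],(3,3),0).astype(int)
def hull(m,box):
    k=np.zeros(m.shape,np.uint8);x0,y0,x1,y1=box;k[y0:y1,x0:x1]=m[y0:y1,x0:x1];k=cv2.morphologyEx(k,cv2.MORPH_OPEN,np.ones((3,3),np.uint8))
    ct=max(cv2.findContours(k,cv2.RETR_EXTERNAL,cv2.CHAIN_APPROX_NONE)[0],key=len);return cv2.convexHull(ct)[:,0].astype(float)
w=hull((im[...,1]-im[...,0]<9),(290,58,366,132))
h=cv2.cvtColor(p["color"],cv2.COLOR_RGB2HSV).astype(int)
y=hull((h[...,0]>20)&(h[...,0]<35)&(h[...,1]>120)&(h[...,2]>90),(250,270,395,400))
def fit(pts,r,z,c0,fr=False):
    def f(c):
        q=wproj(p,s,np.array([[*c[:2],z]]))[0];C=wproj(p,s,circ(c[:2],c[2] if fr else r,z));a=np.arctan2(*(C-q).T[::-1]);rr=np.hypot(*(C-q).T);o=np.argsort(a)
        b=np.arctan2(*(pts-q).T[::-1]);return np.hypot(*(pts-q).T)-np.interp(b,a[o],rr[o],period=2*np.pi)
    R_=least_squares(f,[*c0,r] if fr else c0,loss="soft_l1");return R_.x.round(4),np.abs(R_.fun).mean().round(2)
t=s["tool_pos"]
print("well",fit(w,.0265,.075,(.5285,.2775)),fit(w,.0265,.075,(.5285,.2775),True))
for dz in(.024,.027,.03): print("lid",dz,fit(y,.025,t[2]+dz,t[:2]),fit(y,.025,t[2]+dz,t[:2],True))
print(t,cv2.boundingRect(w.astype(np.int32)),cv2.boundingRect(y.astype(np.int32)))
```

```text
well (array([0.529 , 0.2767]), np.float64(0.64)) (array([0.529 , 0.2767, 0.0259]), np.float64(0.22))
lid 0.024 (array([0.5241, 0.1678]), np.float64(3.49)) (array([0.524 , 0.167 , 0.0261]), np.float64(1.96))
lid 0.027 (array([0.5241, 0.1691]), np.float64(2.33)) (array([0.524 , 0.169 , 0.0254]), np.float64(1.96))
lid 0.03 (array([0.5238, 0.1712]), np.float64(2.07)) (array([0.524 , 0.171 , 0.0248]), np.float64(1.96))
[0.52376821 0.16894445 0.2807603 ] (300, 68, 56, 55) (257, 273, 131, 124)
```

Request:
{"fn": "drive_tool", "kwargs": {
  "rows": [
    [0,0,0,0.0267,0.00125,0,0.3],
    [0,0,0,0.0267,0.00125,0,0.3],
    [0,0,0,0.0267,0.00125,0,0.3],
    [0,0,0,0.0267,0.00125,0,0.3],
    [0,0,0,0,0,0.035,0.3],
    [0,0,0,0,0,0.035,0.3],
    [0,0,0,0,0,0.03,0.3],
    [0,0,0,0,0,0.015,0.3]
  ]
}}

```text
time: 20.58
tool_pos: [0.5272, 0.2731, 0.1617]
tcp_rot: [-2.222, -2.217, 0.012]
wrist_force: [-0.6, -0.1, -4.3]
width: 0.562
grip_force: 64.8
```

Request:
{"fn": "drive_tool", "kwargs": {
  "rows": [
    [0,0,0,0,0,0,0.3],
    [0,0,0,0,0,0,0.3],
    [0,0,0,0,0,0,0.3],
    [0,0,0,0,0,0,0.3]
  ]
}}

```text
time: 20.92
tool_pos: [0.5315, 0.2761, 0.1694]
tcp_rot: [2.222, 2.219, 0.006]
wrist_force: [0.2, -0.6, -2.6]
width: 0.558
grip_force: 64.9
```

Request:
{"fn": "drive_tool", "kwargs": {
  "rows": [
    [0,0,0,-0.0004,-0.0025,0.008,0.3],
    [0,0,0,0,0,0.007,0.3],
    [0,0,0,0,0,0,0.3],
    [0,0,0,0,0,0,0.3],
    [0,0,0,0,0,0,0.3]
  ]
}}

```text
time: 21.33
tool_pos: [0.527, 0.2756, 0.1516]
tcp_rot: [-2.222, -2.221, 0.0]
wrist_force: [-0.1, 0.1, -3.3]
width: 0.564
grip_force: 64.9
```

Run:
```python
from h import *
s=status.read_state();z=s["tool_pos"];print(z,s["wrist_force"])
p,s=shot("w6",[((.529,.2767),.0265,.075),(z[:2]+[0.0002,.001],.025,z[2]+.0285)])
```

```text
[0.52701683 0.2755857  0.15160049] [-0.11031256  0.14772661 -3.25923054]
```

View pics/w6.png

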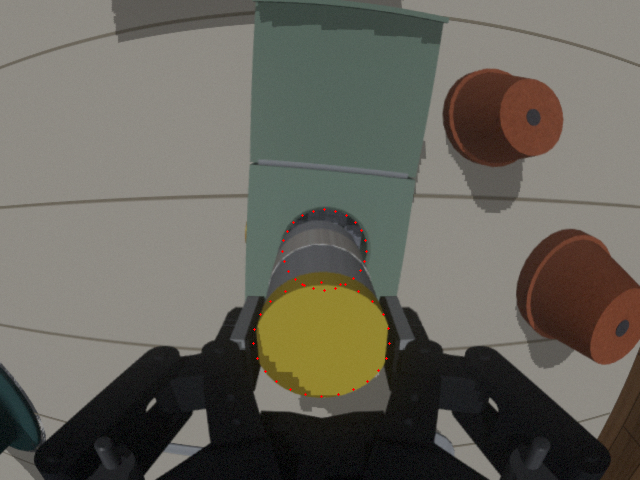

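The lid sits about 2 mm to the image left (−x) of the well at (324,245). I'll correct that and lower.

Request:
{"fn": "drive_tool", "kwargs": {
  "rows": [
    [0,0,0,0,0.0018,0.002,0.3],
    [0,0,0,0,0,0.003,0.3],
    [0,0,0,0,0,0.003,0.3],
    [0,0,0,0,0,0.002,0.3],
    [0,0,0,0,0,0,0.3],
    [0,0,0,0,0,0,0.3]
  ]
}}

```text
time: 21.88
tool_pos: [0.5292, 0.2758, 0.1417]
tcp_rot: [-2.222, -2.221, -0.001]
wrist_force: [0.7, 1.0, -3.3]
width: 0.559
grip_force: 65.0
```

Request:
{"fn": "drive_tool", "kwargs": {
  "rows": [
    [0,0,0,0,0,0.002,0.3],
    [0,0,0,0,0,0.002,0.3],
    [0,0,0,0,0,0,0.3]
  ]
}}

```text
time: 22.13
tool_pos: [0.5296, 0.276, 0.1379]
tcp_rot: [2.222, 2.221, 0.003]
wrist_force: [2.5, 3.0, -3.6]
width: 0.563
grip_force: 64.9
```

Request:
{"fn": "drive_tool", "kwargs": {
  "rows": [
    [0,0,0,0.001,0.0007,0.001,0.3],
    [0,0,0,0,0,0.001,0.3],
    [0,0,0,0,0,0,0.3]
  ]
}}

```text
time: 22.38
tool_pos: [0.5297, 0.2766, 0.1355]
tcp_rot: [2.222, 2.221, -0.0]
wrist_force: [2.1, 0.6, -3.4]
width: 0.564
grip_force: 65.0
```

Request:
{"fn": "drive_tool", "kwargs": {
  "rows": [
    [0,0,0,0,0,0.002,0.3],
    [0,0,0,0,0,0.002,0.3],
    [0,0,0,0,0,0,0.3]
  ]
}}

```text
time: 22.63
tool_pos: [0.5296, 0.2765, 0.1313]
tcp_rot: [-2.222, -2.221, 0.0]
wrist_force: [2.3, 1.0, -2.9]
width: 0.561
grip_force: 64.8
```

Request:
{"fn": "drive_tool", "kwargs": {
  "rows": [
    [0,0,0,0.0004,0.0008,0.001,0.3],
    [0,0,0,0,0,0.002,0.3],
    [0,0,0,0,0,0,0.3]
  ]
}}

```text
time: 22.88
tool_pos: [0.5301, 0.2767, 0.1284]
tcp_rot: [-2.222, -2.221, 0.002]
wrist_force: [0.8, 0.3, -4.3]
width: 0.566
grip_force: 64.9
```

Request:
{"fn": "drive_tool", "kwargs": {
  "rows": [
    [0,0,0,0,0,0.001,0.3],
    [0,0,0,0,0,0.001,0.3],
    [0,0,0,0,0,0,0.3]
  ]
}}

```text
time: 23.13
tool_pos: [0.5302, 0.277, 0.1274]
tcp_rot: [-2.222, -2.221, 0.001]
wrist_force: [-2.8, -0.6, 4.0]
width: 0.562
grip_force: 65.8
```

Request:
{"fn": "drive_tool", "kwargs": {
  "rows": [
    [0,0,0,0,0,0.001,0.3],
    [0,0,0,0,0,0.001,0.3],
    [0,0,0,0,0,0,0.3]
  ]
}}

```text
time: 23.38
tool_pos: [0.5302, 0.277, 0.1248]
tcp_rot: [-2.222, -2.221, 0.001]
wrist_force: [-4.2, 0.0, 4.7]
width: 0.57
grip_force: 65.9
```

Request:
{"fn": "drive_tool", "kwargs": {
  "rows": [
    [0,0,0,0,-0.0007,0.001,0.3],
    [0,0,0,0,0,0.001,0.3],
    [0,0,0,0,0,0,0.3]
  ]
}}

```text
time: 23.63
tool_pos: [0.53, 0.277, 0.1227]
tcp_rot: [2.222, 2.221, 0.001]
wrist_force: [-2.1, -0.1, 3.9]
width: 0.566
grip_force: 65.8
```

Request:
{"fn": "drive_tool", "kwargs": {
  "rows": [
    [0,0,0,0,-0.0005,0.001,0.3],
    [0,0,0,0,0,0.001,0.3],
    [0,0,0,0,0,0,0.3]
  ]
}}

```text
time: 23.88
tool_pos: [0.5299, 0.277, 0.1208]
tcp_rot: [2.221, 2.22, 0.002]
wrist_force: [0.6, -0.9, 3.0]
width: 0.561
grip_force: 65.7
```

Request:
{"fn": "drive_tool", "kwargs": {
  "rows": [
    [0,0,0,0,0,0.001,0.3],
    [0,0,0,0,0,0.001,0.3],
    [0,0,0,0,0,0,0.3]
  ]
}}

```text
time: 24.13
tool_pos: [0.5299, 0.277, 0.1188]
tcp_rot: [2.222, 2.22, 0.002]
wrist_force: [0.3, -0.9, 3.3]
width: 0.565
grip_force: 65.7
```

Request:
{"fn": "drive_tool", "kwargs": {
  "rows": [
    [0,0,0,0,0,0.001,0.3],
    [0,0,0,0,0,0.001,0.3],
    [0,0,0,0,0,0,0.3]
  ]
}}

```text
time: 24.38
tool_pos: [0.5298, 0.277, 0.1168]
tcp_rot: [2.221, 2.22, 0.002]
wrist_force: [2.1, 0.5, 3.6]
width: 0.562
grip_force: 65.6
```

Request:
{"fn": "drive_tool", "kwargs": {
  "rows": [
    [0,0,0,0,0.0003,0.001,0.3],
    [0,0,0,0,0,0.001,0.3],
    [0,0,0,0,0,0,0.3]
  ]
}}

```text
time: 24.63
tool_pos: [0.5298, 0.277, 0.1146]
tcp_rot: [2.222, 2.221, 0.001]
wrist_force: [1.2, -0.3, 3.0]
width: 0.561
grip_force: 65.6
```

Request:
{"fn": "drive_tool", "kwargs": {
  "rows": [
    [0,0,0,0,0,0.001,0.3],
    [0,0,0,0,0,0.001,0.3],
    [0,0,0,0,0,0,0.3]
  ]
}}

```text
time: 24.88
tool_pos: [0.5298, 0.277, 0.1127]
tcp_rot: [2.222, 2.221, 0.001]
wrist_force: [2.1, 0.2, 3.3]
width: 0.56
grip_force: 65.6
```

Request:
{"fn": "drive_tool", "kwargs": {
  "rows": [
    [0,0,0,0,0.0003,0.001,0.3],
    [0,0,0,0,0,0.001,0.3],
    [0,0,0,0,0,0,0.3]
  ]
}}

```text
time: 25.13
tool_pos: [0.5299, 0.277, 0.1106]
tcp_rot: [2.222, 2.221, 0.0]
wrist_force: [1.8, -0.2, 2.9]
width: 0.565
grip_force: 65.6
```

Request:
{"fn": "drive_tool", "kwargs": {
  "rows": [
    [0,0,0,0,0,0.001,0.3],
    [0,0,0,0,0,0.001,0.3],
    [0,0,0,0,0,0,0.3]
  ]
}}

```text
time: 25.38
tool_pos: [0.5299, 0.277, 0.1086]
tcp_rot: [2.222, 2.221, 0.0]
wrist_force: [1.6, -0.0, 3.3]
width: 0.561
grip_force: 65.6
```

Request:
{"fn": "drive_tool", "kwargs": {
  "rows": [
    [0,0,0,0,0.0003,0.001,0.3],
    [0,0,0,0,0,0.001,0.3],
    [0,0,0,0,0,0,0.3]
  ]
}}

```text
time: 25.63
tool_pos: [0.5301, 0.2771, 0.1076]
tcp_rot: [-2.222, -2.22, 0.0]
wrist_force: [-0.1, -1.1, 9.4]
width: 0.562
grip_force: 66.2
```

Request:
{"fn": "drive_tool", "kwargs": {
  "rows": [
    [0,0,0,0,0,0.0005,0.3],
    [0,0,0,0,0,0,0.3]
  ]
}}

```text
time: 25.8
tool_pos: [0.5301, 0.2772, 0.1075]
tcp_rot: [-2.222, -2.22, -0.0]
wrist_force: [-1.2, -0.7, 10.6]
width: 0.568
grip_force: 66.5
```

Request:
{"fn": "drive_tool", "kwargs": {
  "rows": [
    [0,0,0,0,0,0.001,0.3],
    [0,0,0,0,0,0,0.3]
  ]
}}

```text
time: 25.97
tool_pos: [0.5301, 0.2773, 0.107]
tcp_rot: [-2.222, -2.22, -0.0]
wrist_force: [-2.3, -1.4, 14.2]
width: 0.565
grip_force: 66.7
```

Request:
{"fn": "drive_tool", "kwargs": {
  "rows": [
    [0,0,0,0,0,0.001,0.3],
    [0,0,0,0,0,0,0.3],
    [0,0,0,0,0,0,0.3]
  ]
}}

```text
time: 26.22
tool_pos: [0.5301, 0.2774, 0.1066]
tcp_rot: [-2.222, -2.22, -0.001]
wrist_force: [-3.4, -2.2, 16.1]
width: 0.567
grip_force: 67.1
```

Request:
{"fn": "drive_tool", "kwargs": {
  "rows": [
    [0,0,0,0,0,0.0005,0.3],
    [0,0,0,0,0,0,0.3],
    [0,0,0,0,0,0,0.3]
  ]
}}

```text
time: 26.47
tool_pos: [0.5301, 0.2774, 0.1065]
tcp_rot: [-2.222, -2.22, -0.001]
wrist_force: [-4.8, -2.6, 18.1]
width: 0.561
grip_force: 67.4
```

Request:
{"fn": "drive_tool", "kwargs": {
  "rows": [
    [0,0,0,0,0,0,0.3],
    [0,0,0,0,0,0,0.3],
    [0,0,0,0,0,0,0.3],
    [0,0,0,0,0,0,0.3]
  ]
}}

```text
time: 26.8
tool_pos: [0.5301, 0.2774, 0.1065]
tcp_rot: [-2.222, -2.22, -0.001]
wrist_force: [-3.9, -2.3, 18.6]
width: 0.562
grip_force: 67.4
```

Request:
{"fn": "drive_tool", "kwargs": {
  "rows": [
    [0,0,0,0,0,0,0.3],
    [0,0,0,0,0,0,0.3],
    [0,0,0,0,0,0,0.3],
    [0,0,0,0,0,0,0.3]
  ]
}}

```text
time: 27.13
tool_pos: [0.5301, 0.2774, 0.1065]
tcp_rot: [-2.222, -2.22, -0.001]
wrist_force: [-4.0, -2.6, 19.7]
width: 0.564
grip_force: 67.4
```

Request:
{"fn": "drive_tool", "kwargs": {
  "rows": [
    [0,0,0,0,0,-0.001,0.3],
    [0,0,0,0,0,-0.001,0.3],
    [0,0,0,0,0,-0.001,0.3],
    [0,0,0,0,0,0,0.3],
    [0,0,0,0,0,0,0.3]
  ]
}}

```text
time: 27.55
tool_pos: [0.5301, 0.2771, 0.1073]
tcp_rot: [-2.222, -2.221, 0.0]
wrist_force: [1.0, -0.7, 7.1]
width: 0.562
grip_force: 66.0
```

Request:
{"fn": "drive_tool", "kwargs": {
  "rows": [
    [0,0,0,0,0,-0.001,0.3],
    [0,0,0,0,0,0,0.7],
    [0,0,0,0,0,0,1],
    [0,0,0,0,0,0,1],
    [0,0,0,0,0,0,1]
  ]
}}

```text
time: 27.97
tool_pos: [0.529, 0.2766, 0.1066]
tcp_rot: [-2.221, -2.22, 0.004]
wrist_force: [0.4, -0.4, -0.1]
width: 1.001
grip_force: 0.0
```

Request:
{"fn": "drive_tool", "kwargs": {
  "rows": [
    [0,0,0,0,0,0,1],
    [0,0,0,0,0,-0.01,1],
    [0,0,0,0,0,-0.025,1],
    [0,0,0,0,0,-0.035,1],
    [0,0,0,0,0,-0.035,1],
    [0,0,0,0,0,-0.03,1],
    [0,0,0,-0.03,0,0,1],
    [0,0,0,-0.03,0,0,1]
  ]
}}

```text
time: 28.63
tool_pos: [0.532, 0.2182, 0.2475]
tcp_rot: [2.217, 2.222, 0.011]
wrist_force: [0.3, -0.6, -1.2]
width: 0.999
grip_force: 0.0
```

Request:
{"fn": "drive_tool", "kwargs": {
  "rows": [
    [0,0,0,-0.03,0,0,1],
    [0,0,0,-0.02,0,0,1],
    [0,0,0,0,0,0,1],
    [0,0,0,0,0,0,1],
    [0,0,0,0,0,0,1]
  ]
}}

```text
time: 29.05
tool_pos: [0.5303, 0.1674, 0.2434]
tcp_rot: [-2.222, -2.22, -0.002]
wrist_force: [-0.1, 0.4, 0.4]
width: 0.997
grip_force: 0.0
```

Run:
```python
from h import *
s=status.read_state();print(s["time"],s["tool_pos"],s["wrist_force"])
p,s=shot("w7",[((.5295,.277),.025,.134),((.605,.045),.025,.16)])
S=read_camera("scene");cv2.imwrite("pics/end.png",np.hstack([cv2.resize(p["color"],(400,300)),cv2.resize(S["color"],(400,300))])[:,:,::-1])
i=cv2.imread("pics/w7.png");cv2.imwrite("pics/end.png",np.hstack([cv2.resize(i,(400,300)),cv2.resize(S["color"][:,:,::-1],(400,300))]))
```

```text
29.05 [0.53025605 0.16738548 0.24336238] [-0.05453803  0.4284143   0.38035847]
```

View pics/end.png

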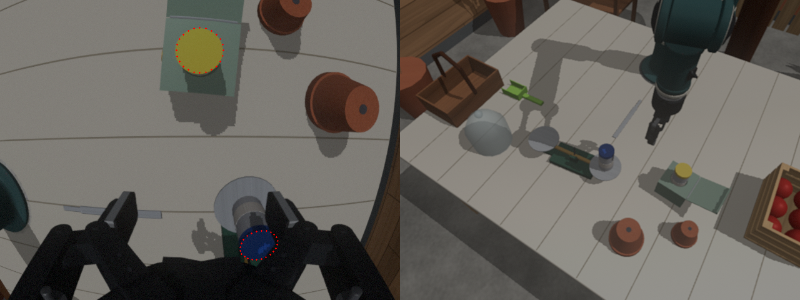

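Yellow is seated in the tin, with its lid at the predicted 134 mm (200,50). Blue stands upright on its sunken left pan (258,243). The gripper is clear of everything.

```bash
python3 -c "
from workcell import workorder
print(workorder.finish_job())"
```

```text
the job is handed in; nothing more can be done
None
```

The yellow canister weighed heavier. It is bottomed out in the tin, held for over half a second at about 18 to 20 N on the wrist sensor. Blue is still standing on its pan, and I handed the job in at about 29 s; no verdict was returned.

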